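# Close up the crimp-tool case: bin cover down, then the lid

### The job

Close up the crimping kit: push the upright cover of the small-parts bin down flat over the bin first, then swing the case lid over and push it fully shut, so that it lies on the rim ready for the latches. Do it gently with the fingertips or the outside of the fingers, by pushing only: grip and lift nothing, do not let the lid slam or shove the case out of place, and leave the pliers, spool, jar and tape where they are.

Things in the scene. Friction and masses are not known exactly. Their poses are not given: they have to be found in the camera images.
- case: Dark grey tool case, loose on the bench, 3.5 kg, 190 (x) x 300 (y) mm, base 60 mm high, walls and floor 5. Origin: centre of underside; x from front (latches, handle) to the lid hinge at the back, y to its left, z up. Small-parts bin: y 45 to 145; its divider (y = 43, 53 mm high) carries the shut bin cover. Tool well to the right with pliers and dies, all below the rim.
- flap (a joint): Bin cover: light grey panel, 160 mm along the case's x (x -80 to 80), 102 mm from hinge to free edge, 4 mm thick, hinged at the case's left wall. rad: 0 = fully down, flat on the divider; pi/2 = upright; more = leaning outwards (stop 1.9). To shut it push its outer side towards the case's -y and down. Stiff hinge: stays at any angle, moves with about 1 N at the free edge.
- flap_hinge (a point): Middle of the bin cover's hinge line (middle of the panel's thickness): case frame x = 0, y = 143, z = 56 mm.
- flap_edge (a point): Middle of the bin cover's free edge, on its outer face (the face that is on top when it is closed), 102 mm from the hinge.
- lid (a joint): Lid: dark grey shell, 190 x 300 x 28 mm, hinged along the case's y at the back rim. rad: 0 = shut on the rim (top 89 mm above the bench); pi/2 = upright; more = leaning back (stop 1.8). To shut it push its outer face (the far side while open) towards the case's -x, then down, all the way: a friction hinge holds it at any angle; 1 to 5 N at the free edge. It strikes the bin cover if that is up.
- lid_hinge (a point): Middle of the lid's hinge line: case frame x = 95, y = 0, z = 61 mm. While the lid is shut its outer face lies 28 mm above this line.
- lid_edge (a point): Middle of the lid's free edge, on its outer face: 190 mm from the hinge along the lid and 28 mm outwards from the hinge plane.
- pliers: Loose crimping pliers with orange grips, 182 mm long, about 68 mm wide, 18 mm high, lying flat on the floor of the tool well along the case's y. Origin: underside, at about mid-length. Leave them lying.
- spool: Bystander: small upright wire spool, black flanges and orange wire, diameter 72 mm, 52 mm high, in front of the case's latches. Origin: centre of its underside.
- tub: Bystander: round clear jar with a white cap, diameter 56 mm, 75 mm high, in front of the case's latches. Origin: centre of its underside.
- tape: Bystander: roll of black insulating tape lying flat, diameter 68 mm, 19 mm high, in front of the case's latches. Origin: centre of its underside.
Things that resemble listed ones, but are neither listed nor needed, are in the scene too. What is meant by the pliers is not green or purple, and is the smaller of those in its own colour.

How it is judged (in metres and radians):
On the way, in this order (a step that is already met when the one before it is completed fails the run):
1. the bin cover lies flat over the bin while the lid is still open (value of joint flap below 0.07 rad and value of joint lid above 1.2 rad), for 0.2 s.
2. the lid is shut on the rim (value of joint lid below 0.035 rad and value of joint flap below 0.07 rad), for 0.2 s.
At the end, for the whole second after the job is handed in: Bin cover down to within 0.07 rad and lid shut to within 0.035 rad (each about 7 mm at its free edge), both staying so; case at rest on the bench within 20 mm of where it stood, pliers lying in its well, spool, jar and tape within 30 mm of where they stood (all of step 2 and distance of case from where it was at the start of the episode below 0.02 m and height (world z) of case below 0.01 m and linear speed of case below 0.02 m/s and z of pliers in the frame of case between -0.01 and 0.02 m and distance of each of spool, tub, tape from where it was at the start of the episode below 0.03 m); the robot touches nothing.
It fails at once if the lid slams: its front edge comes down faster than about 0.45 m/s (2.4 rad/s) (velocity of joint lid below -2.4 rad/s).
It fails at once if the case is pushed more than 20 mm out of place, or lifted or tipped off the bench (distance of case from where it was at the start of the episode above 0.02 m or height (world z) of case above 0.012 m or angle between case's own z axis and vertical above 0.08 rad).
It fails at once if the bin cover or the lid is gripped between the fingers (contact force between the fingers and case above 15 N and ((z of the grasp point in the frame of flap_edge between -0.01 and 0.006 m and y of the grasp point in the frame of flap_edge between -0.016 and 0.1 m and x of the grasp point in the frame of flap_edge between -0.095 and 0.095 m) or (z of the grasp point in the frame of lid_edge between -0.032 and 0.004 m and x of the grasp point in the frame of lid_edge between -0.016 and 0.19 m and y of the grasp point in the frame of lid_edge between -0.165 and 0.165 m))).
It fails at once if the cover, lid or case is pressed hard: contact forces of the fingers on it adding up to more than 80 N (contact force between the fingers and case above 80 N).
It fails at once if the spool, the jar or the tape is moved by more than 30 mm, or the pliers by more than 45 mm or lifted (distance of any of spool, tub, tape from where it was at the start of the episode above 0.03 m or distance of pliers from where it was at the start of the episode above 0.045 m or z of pliers in the frame of case above 0.02 m).
It also fails if it takes over 51 s, if anything falls off the work surface, if the arm or the gripper's body presses on something with over 40 N, if the wrist force passes 120 N, or if a joint passes its speed limit or range.

### The arm

A 7-joint arm with a two-finger parallel gripper is mounted at the origin on the work surface. World frame = base frame: x ahead of the robot, y to its left, z up, the work surface at z = 0. Lengths are in m, angles in degrees, forces in N, time in s.
With the tool pointing down it reaches from about 0.425 to 0.875 m from the base axis. Payload 4.7 kg.
Tool frame: the origin (TCP) lies midway between the tips of the shut fingers; the grasp point (between the pads) lies 19 mm behind it (env.grip_point_offset is the distance from the TCP to the grasp point, in m); z points along the fingers, y is the line along which they close (so a half turn about z gives the same grasp; the last joint's range is limited). The gripper opens to 87 mm and grips with 3 to 60 N. Pads are 19 mm wide; open, the fingers measure 117 mm over their backs; the gripper's body (75 mm by 190 mm) begins 51 mm behind the grasp point.
Start: joints at [74.433, 18.392, -4.016, 83.108, 1.295, 78.541, -3.26], TCP at [0.183, -0.624, 0.199] pointing down, gripper open.
Joint ranges: [-163.93, 163.93], [-17.29, 119.83], [-79.2, 71.16], [3.27, 140.29], [-89.18, 269.18], [5.43, 117.66], [-154.24, 154.24]. Speed limits (degrees/s): [147.25, 147.25, 180, 180, 180, 180, 180].

### API

Orientations are given as [roll, pitch, yaw] about the fixed x, y, z axes, in that order (R = Rz(yaw) Ry(pitch) Rx(roll)).
In Python, from cell import env gives the robot as it stands.
- The arm moves only by the shell command python3 -m jog 'ROWS' [FORCE]. ROWS is JSON, a list of rows, each a list of 7 numbers: the shift along the tool's x, y, z in m, then the turn, a rotation vector about the tool's x, y, z in rad, then the finger opening in m, from 0 to 0.087. A call has 1 to 12 rows; each row shifts and turns the commanded pose from where the row before left it, along the tool's axes as they then stand; what a row does not reach is not made up. A row lasts 1/12 s, in which the tool goes at most 41.7 mm and 7.16 degrees, less where a joint would pass 70% of its speed; a pose out of reach is approached as far as the arm can. A call is refused whole if a number of a shift passes 0.0417 or a number of a turn 0.125, either way. A call with a gripper value outside its range is refused whole. The fingers move at their own pace and stop on an object; FORCE is the grip in N (left out, the last holds). Time passes only in rows, so rows that do not move let the fingers close. It gives the time, the measured TCP pose, the force, the opening and the grip force at its end, in the units of the state.
- env.get_obs(): the state, without advancing time (a new reading comes with each control period).
- env.read_camera(name): name is "scene" or "top" or "wrist"; returns the picture (420x560x3 uint8, blue, green, red); there is no depth.
- env.get_calibration(name): a dict with "fov_y" (degrees; the focal length in pixels is half the picture's height over the tangent of half this angle, whatever the lens; pixels are square), "cx", "cy" (the principal point, pixels), "pose" (4x4, takes a point from camera to world coordinates). Camera axes: x right, y up, looking along -z (the intrinsics and any distortion apply to the point x, -y, -z); pixel columns grow to the right and rows downward; lengths in m; the calibration is good to about 2 mm. A picture is of the moment at which its call begins: read the wrist's pose just before it. get_calibration takes no time and is no camera call; for the wrist camera it gives the pose at the moment of the call.
- env.sign_off(): hands the job in; it is judged then, once.
The state is a dict: "time_s": time; "qpos": joint angles; "joint_velocities": joint speeds; "effort": joint torques, N m; "tool_pos": TCP position; "tool_rot": TCP orientation; "force": force on the tool from outside, world axes, zero at the start; "wrist_torque": the same for the moment, N m; "grip_width": finger opening in m; "grasp_force": force on a finger pad.
Only numpy, scipy, OpenCV 4.12 (cv2) and the standard library are available. Lean on these libraries where they do the work, as an engineer would, in place of code of your own. Each camera call takes 0.05 s, during which the arm holds its last target. There are 200 camera calls.

## Working session

There is one attempt and no reset: what is moved stays moved. The work goes in short steps, Python scripts to look and compute and a shell command to move; the robot and the scene stay as the last step left them, time stands still between calls to the robot, and variables do not carry over. Pictures are saved under pics/ and viewed, at most 10 in all, crops included, and the job is handed in when it is done.

```bash
mkdir -p pics; ls
python3 - <<'E'
from cell import env
import cv2,numpy as np
np.set_printoptions(precision=4,suppress=True)
for n in("scene","top"):
    cv2.imwrite(f"pics/{n}0.png",env.read_camera(n)); c=env.get_calibration(n); print(n,c)
o=env.get_obs(); print(o["time_s"],o["tool_pos"],o["tool_rot"],o["grip_width"])
E
```

```text
pics
scene {'fov_y': 55.47076248389929, 'cx': 278.57206599256546, 'cy': 204.9918946380612, 'pose': array([[-0.626 ,  0.6176, -0.4762,  0.1213],
       [-0.7798, -0.4927,  0.3862,  0.159 ],
       [ 0.0038,  0.6131,  0.79  ,  0.7851],
       [ 0.    ,  0.    ,  0.    ,  1.    ]])}
top {'fov_y': 57.04294875994876, 'cx': 282.31456036288034, 'cy': 201.46245231565663, 'pose': array([[ 0.0685,  0.9716, -0.2267,  0.3003],
       [-0.9976,  0.0666, -0.0163, -0.2052],
       [-0.0007,  0.2272,  0.9738,  1.0877],
       [ 0.    ,  0.    ,  0.    ,  1.    ]])}
0.1 [ 0.183  -0.6231  0.1985] [-179.9001    0.0067   16.3757] 0.08702918795295457
```

View pics/scene0.png

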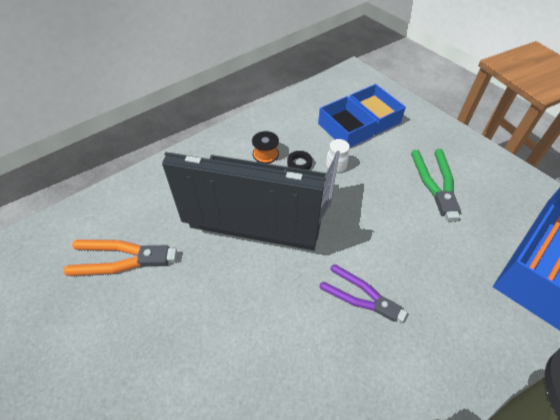

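View pics/top0.png

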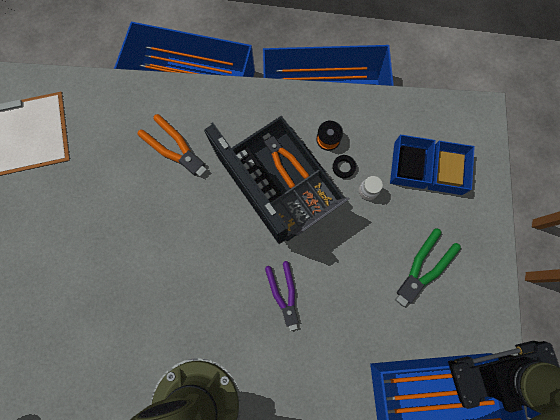

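The scene view shows the case lid upright with its outer face at (245,200) and the bin cover edge-on at (330,185). In the top view the case spans about (205..350, 118..242), with the spool, tape and jar at (330,134), (344,167) and (371,187). I'll enlarge it.

Run:
```python
import cv2
a=cv2.imread("pics/top0.png")[105:255,190:390]; cv2.imwrite("pics/topc.png",cv2.resize(a,None,fx=4,fy=4,interpolation=cv2.INTER_CUBIC))
a=cv2.imread("pics/scene0.png")[120:260,150:350]; cv2.imwrite("pics/scenec.png",cv2.resize(a,None,fx=4,fy=4,interpolation=cv2.INTER_CUBIC))
```

```text
(no output)
```

View pics/topc.png

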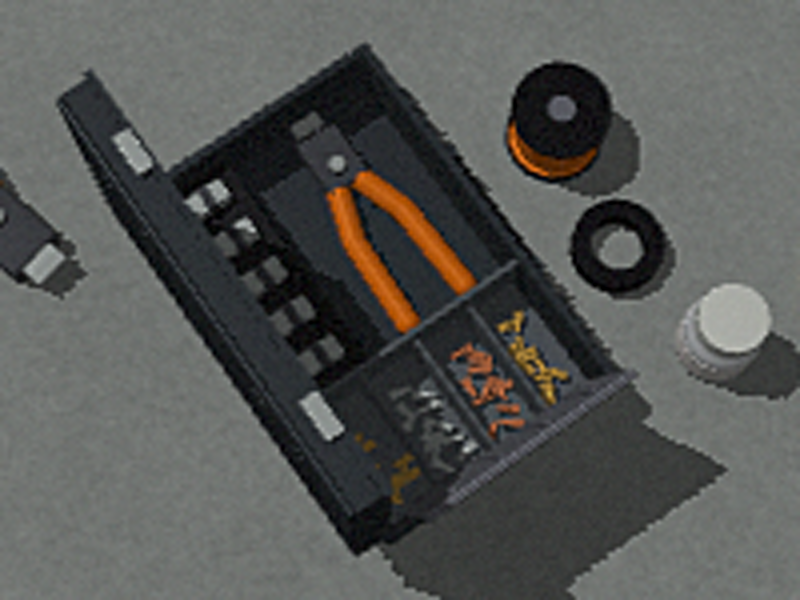

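View pics/scenec.png

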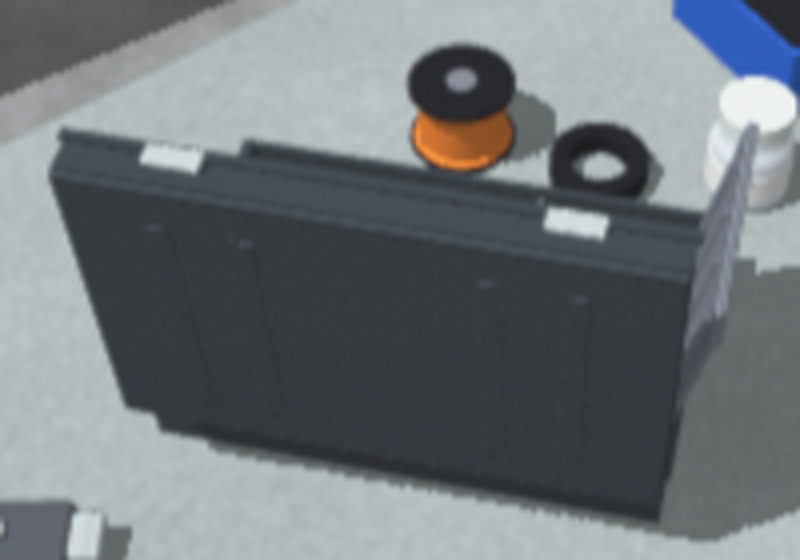

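The enlarged top view shows rim corner front-right at (367,45), front-left at about (632,375), and lid top corners at (60,103) and (92,70). The scene crop shows the outer free edge of the lid from (52,178) to (690,278), and the front corner of the flap at (752,125). Next I fit the case pose and both joint angles.

```bash
cat > h.py <<'E'
from cell import env
import numpy as np,cv2
from scipy.optimize import least_squares
np.set_printoptions(precision=4,suppress=True)
def proj(c,P):
    T=np.linalg.inv(c["pose"]); q=(T[:3,:3]@np.atleast_2d(P).T).T+T[:3,3]
    f=210/np.tan(np.radians(c["fov_y"])/2)
    return np.c_[c["cx"]+f*q[:,0]/-q[:,2], c["cy"]-f*q[:,1]/-q[:,2]]
def lidp(th,s,o,y): # s along lid from hinge, o outward
    return np.array([.095-s*np.cos(th)+o*np.sin(th), y, .061+s*np.sin(th)+o*np.cos(th)])
def flp(ph,s,o,x): # flap, outward o
    return np.array([x,.143-s*np.cos(ph)+o*np.sin(ph),.056+s*np.sin(ph)+o*np.cos(ph)])
def W(p,P):
    c,s=np.cos(p[2]),np.sin(p[2]); P=np.atleast_2d(P)
    return np.c_[p[0]+c*P[:,0]-s*P[:,1], p[1]+s*P[:,0]+c*P[:,1], P[:,2]]
E
cat > fit.py <<'E'
from h import *
tp=lambda u,v:(190+(u+.5)/4-.5,105+(v+.5)/4-.5); sc=lambda u,v:(150+(u+.5)/4-.5,120+(v+.5)/4-.5)
ct,cs=env.get_calibration("top"),env.get_calibration("scene")
A=np.array
obs=[(ct,tp(367,45),lambda p:A([-.095,-.15,.06])),(ct,tp(60,103),lambda p:lidp(p[3],.19,.028,-.15)),
(ct,tp(92,70),lambda p:lidp(p[3],.19,0,-.15)),
(cs,sc(52,178),lambda p:lidp(p[3],.19,.028,-.15)),(cs,sc(690,278),lambda p:lidp(p[3],.19,.028,.15)),
(cs,sc(62,132),lambda p:lidp(p[3],.19,0,-.15)),
(cs,sc(660,518),lambda p:A([.095,.15,0])),
(cs,sc(752,125),lambda p:flp(p[4],.102,.0,-.08)),(ct,tp(632,375),lambda p:flp(p[4],.102,.0,-.08))]
def res(p): return np.concatenate([proj(c,W(p,f(p)))[0]-uv for c,uv,f in obs])
best=min((least_squares(res,[.55,-.25,y0,1.6,1.6],loss="soft_l1") for y0 in np.arange(0,6.3,.7)),key=lambda r:r.cost)
p=best.x; print(p,np.degrees(p[2:]),best.cost); print(best.fun.reshape(-1,2)); np.save("p.npy",p)
f=lambda a:np.array(a)
segs=[[f([sx*.095,sy*.15,.06]) for sx,sy in((-1,-1),(-1,1),(1,1),(1,-1),(-1,-1))],
[lidp(p[3],s,.028,y) for s,y in((0,-.15),(.19,-.15),(.19,.15),(0,.15))],
[lidp(p[3],.19,0,y) for y in(-.15,.15)],
[flp(p[4],s,.002,x) for s,x in((0,-.08),(.102,-.08),(.102,.08),(0,.08),(0,-.08))]]
out=[]
for n,c,fu in(("top",ct,lambda q:(q-[190,105])*4+1.5),("scene",cs,lambda q:(q-[150,120])*4+1.5)):
    im=cv2.imread(f"pics/{n}c.png")
    for s,col in zip(segs,((0,255,0),(0,255,255),(0,255,255),(255,0,255))):
        cv2.polylines(im,[fu(proj(c,W(p,np.array(s)))).astype(int)],False,col,1)
    out.append(cv2.resize(im[:560],(400,280)) if 0 else im[:560])
cv2.imwrite("pics/ov.png",cv2.resize(np.hstack(out),(0,0),fx=.5,fy=.5))
E
python3 fit.py
```

```text
[ 0.6162 -0.1859  2.2504 -4.7034  1.7793] [ 128.9357 -269.4848  101.945 ] 7.381795779649339
[[-0.835  -0.3059]
 [-1.9367 -1.1357]
 [ 0.1851  0.6601]
 [-1.391  -1.1492]
 [ 0.5842  0.8841]
 [ 1.8681 -0.2743]
 [-0.004   1.6489]
 [ 0.9184 -1.0838]
 [ 0.241  -1.0506]]
```

View pics/ov.png

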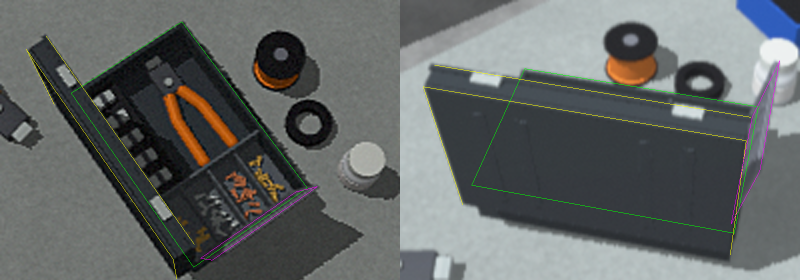

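The overlay matches both views: case at (0.616, -0.186), yaw 128.9°, lid 90.5°, flap 102°. I'll turn the tool so that its x is the case's x and its y is the case's -y, with the fingers shut.

```bash
sed -i 's/^E$//' h.py
cat >> h.py <<'E'
def st():
    from scipy.spatial.transform import Rotation as R
    o=env.get_obs(); p=np.load("p.npy"); d=o["tool_pos"]-np.r_[p[:2],0]; c,s=np.cos(p[2]),np.sin(p[2])
    print("t",round(o["time_s"],2),"case xyz",np.array([c*d[0]+s*d[1],-s*d[0]+c*d[1],d[2]]),"rot",o["tool_rot"],"F",o["force"],"w",round(o["grip_width"],4))
E
python3 -m jog '[[0,0,0,0,0,-0.125,0],[0,0,0,0,0,-0.125,0],[0,0,0,0,0,-0.125,0],[0,0,0,0,0,-0.125,0],[0,0,0,0,0,-0.125,0],[0,0,0,0,0,-0.125,0],[0,0,0,0,0,-0.125,0],[0,0,0,0,0,-0.125,0],[0,0,0,0,0,-0.125,0],[0,0,0,0,0,-0.125,0],[0,0,0,0,0,-0.125,0],[0,0,0,0,0,-0.125,0]]' 10
python3 -m jog '[[0,0,0,0,0,-0.125,0],[0,0,0,0,0,-0.125,0],[0,0,0,0,0,-0.125,0],[0,0,0,0,0,-0.088,0],[0,0,0,0,0,0,0]]'
python3 -c "from h import *;st();print(env.get_obs()['qpos'])"
```

```text
time_s: 1.1
tool_pos: [0.1831, -0.6233, 0.1988]
tool_rot: [-180.0, -0.1, 102.7]
force: [-0.7, -0.0, -0.2]
grip_width: 0.015
grasp_force: 0.0
time_s: 1.52
tool_pos: [0.183, -0.6234, 0.1988]
tool_rot: [180.0, -0.1, 129.0]
force: [-1.3, -1.1, 0.2]
grip_width: 0.0004
grasp_force: 0.0
t 1.52 case xyz [-0.0681  0.6119  0.1988] rot [179.973   -0.0541 128.9685] F [-1.2938 -1.1053  0.1883] w 0.0004
[ 86.0046  19.4843 -18.939   82.66     6.3223  78.9627 105.8258]
```

```bash
python3 -m jog '[[0.005,0.038,0,0,0,0,0],[0.005,0.038,0,0,0,0,0],[0.005,0.038,0,0,0,0,0],[0.005,0.038,0,0,0,0,0],[0.005,0.038,0,0,0,0,0],[0.005,0.038,0,0,0,0,0],[0.005,0.038,0,0,0,0,0],[0.005,0.038,0,0,0,0,0],[0.004,0.038,0.01,0,0,0,0],[0.004,0.038,0.02,0,0,0,0],[0,0,0.02,0,0,0,0],[0,0,0.013,0,0,0,0]]'
python3 -m jog '[[0,0,0,0,0,0,0]]' >/dev/null
python3 -c "from h import *;st();cv2.imwrite('pics/s1.png',env.read_camera('scene'))"
```

```text
time_s: 2.52
tool_pos: [0.4495, -0.3455, 0.1354]
tool_rot: [180.0, -0.1, 129.0]
force: [-0.8, -1.3, 0.1]
grip_width: 0.0005
grasp_force: 0.0
t 2.6 case xyz [-0.019   0.2343  0.1338] rot [-179.8918   -0.3291  128.7591] F [-0.783   0.8256 -0.9385] w 0.0004
```

View pics/s1.png

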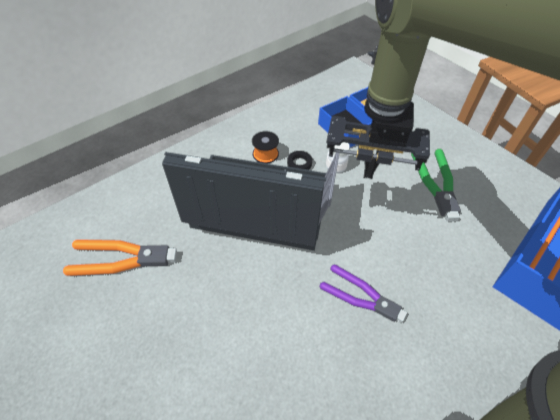

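The fingers are about 40 mm outside the flap, and the gripper body is clear of the lid. Now I push the flap over along its arc.

```bash
python3 -m jog '[[0,0.034,-0.006,0,0,0,0],[0,0.020,-0.005,0,0,0,0],[0,0.010,-0.001,0,0,0,0],[0,0.010,0,0,0,0,0],[0,0.012,0.001,0,0,0,0],[0,0.012,0.001,0,0,0,0],[0,0.011,0.004,0,0,0,0],[0,0.011,0.004,0,0,0,0],[0,0.0095,0.007,0,0,0,0],[0,0.0095,0.007,0,0,0,0],[0,0.0075,0.009,0,0,0,0],[0,0.0075,0.009,0,0,0,0]]'
python3 -m jog '[[0,0.005,0.010,0,0,0,0],[0,0.005,0.010,0,0,0,0],[0,0.002,0.008,0,0,0,0],[0,0.001,0.007,0,0,0,0],[0,0,0.004,0,0,0,0],[0,0,0.002,0,0,0,0],[0,0,0,0,0,0,0]]'
python3 -c "from h import *;st();cv2.imwrite('pics/s2.png',env.read_camera('top')[105:255,190:390])"
```

```text
time_s: 3.65
tool_pos: [0.5684, -0.2517, 0.1058]
tool_rot: [-180.0, -0.0, 128.9]
force: [0.6, 0.0, 0.5]
grip_width: 0.0004
grasp_force: 0.0
time_s: 4.23
tool_pos: [0.5777, -0.2445, 0.0657]
tool_rot: [-180.0, -0.0, 128.8]
force: [-0.4, 0.2, -0.7]
grip_width: 0.0004
grasp_force: 0.0
t 4.23 case xyz [-0.0215  0.0668  0.0657] rot [-179.9654   -0.0212  128.8112] F [-0.3641  0.1811 -0.6929] w 0.0004
```

```bash
python3 -m jog '[[0,0,0.003,0,0,0,0],[0,0,0.003,0,0,0,0],[0,0,0,0,0,0,0]]'
python3 -m jog '[[0,0,0.002,0,0,0,0],[0,0,0,0,0,0,0]]'
```

```text
time_s: 4.53
tool_pos: [0.5779, -0.2442, 0.0598]
tool_rot: [-180.0, -0.0, 128.8]
force: [-0.2, 0.1, -0.0]
grip_width: 0.0007
grasp_force: 0.0
time_s: 4.7
tool_pos: [0.578, -0.2441, 0.0578]
tool_rot: [-180.0, -0.0, 128.8]
force: [0.6, -0.1, 0.2]
grip_width: 0.0006
grasp_force: 0.0
```

```bash
python3 -m jog '[[0,0,0.0015,0,0,0,0],[0,0,0,0,0,0,0]]'
python3 -m jog '[[0,0,0.0015,0,0,0,0],[0,0,0,0,0,0,0]]'; python3 -c "
from h import *;a=env.read_camera('scene')[120:260,200:400];cv2.imwrite('pics/s3.png',cv2.resize(a,None,fx=4,fy=4,interpolation=2))"
```

```text
time_s: 4.87
tool_pos: [0.5781, -0.2441, 0.0564]
tool_rot: [-180.0, -0.0, 128.9]
force: [-0.2, -0.0, 1.2]
grip_width: 0.0008
grasp_force: 0.0
time_s: 5.03
tool_pos: [0.5781, -0.2441, 0.0549]
tool_rot: [-180.0, -0.0, 128.8]
force: [-0.2, 0.2, -0.2]
grip_width: 0.0006
grasp_force: 0.0
```

View pics/s3.png

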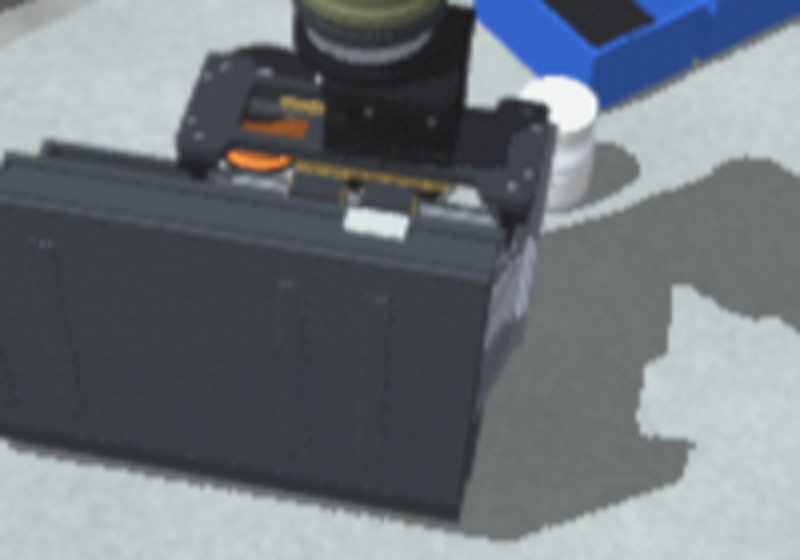

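The light panel at (515,290) is still standing outside the gripper, so the fingers passed over it without carrying it down. I'll lift straight up, go back outside and take both views again.

```bash
python3 -m jog '[[0,0,-0.02,0,0,0,0],[0,0,-0.03,0,0,0,0],[0,0,-0.04,0,0,0,0],[0,0,-0.04,0,0,0,0],[0,0,-0.04,0,0,0,0],[0,-0.03,-0.02,0,0,0,0],[0,-0.04,0,0,0,0,0],[0,-0.04,0,0,0,0,0],[0,-0.04,0,0,0,0,0],[0,-0.04,0,0,0,0,0],[0,-0.03,0,0,0,0,0],[0,-0.03,0,0,0,0,0]]'
python3 -c "
from h import *;st()
a=env.read_camera('top');cv2.imwrite('pics/t4.png',a);b=env.read_camera('scene');cv2.imwrite('pics/s4.png',b)
f=lambda i:cv2.resize(i,None,fx=4,fy=4,interpolation=2)
cv2.imwrite('pics/v4.png',np.hstack([f(a[155:255,250:350]),f(b[130:230,270:370])]))"
```

```text
time_s: 6.08
tool_pos: [0.3815, -0.4022, 0.2455]
tool_rot: [-180.0, 0.0, 128.8]
force: [1.2, -0.3, -0.3]
grip_width: 0.0006
grasp_force: 0.0
t 6.08 case xyz [-0.0208  0.3186  0.2455] rot [-179.963     0.0403  128.7574] F [ 1.2022 -0.332  -0.3329] w 0.0006
```

View pics/v4.png

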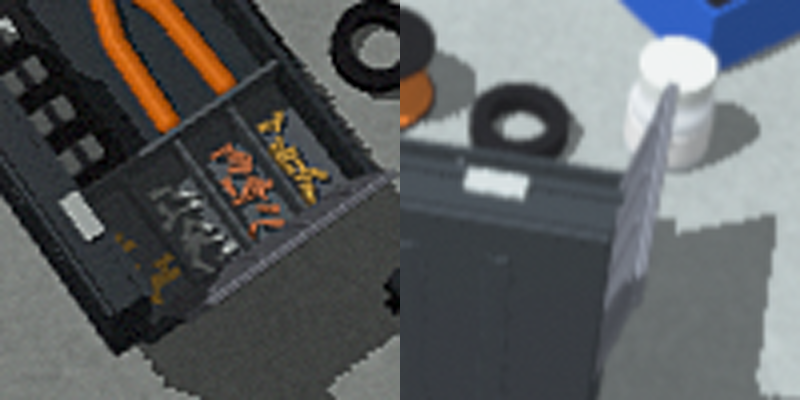

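Run:
```python
from h import *
p=np.load("p.npy"); ct,cs=env.get_calibration("top"),env.get_calibration("scene")
a=np.array([190+632.5/4-.5,105+375.5/4-.5]);b=np.array([150+752.5/4-.5,120+125.5/4-.5])
r=least_squares(lambda X:np.r_[proj(ct,X)[0]-a,proj(cs,X)[0]-b],[.55,-.3,.15]);print(r.x,r.fun)
d=r.x-[p[0],p[1],0];c,s=np.cos(p[2]),np.sin(p[2]);print("case",c*d[0]+s*d[1],-s*d[0]+c*d[1],d[2])
for ph in(95,102,109):
  for s_ in(0,.102):
    P=W(p,np.array([flp(np.radians(ph),s_,.002,x) for x in(-.08,.08)]))
    print(ph,s_,"top",((proj(ct,P)-[190,105])*4).round().ravel(),"scene",((proj(cs,P)-[150,120])*4).round().ravel())
im=cv2.imread("pics/t4.png");cv2.imwrite("pics/t5.png",cv2.resize(im[175:250,260:360],None,fx=8,fy=8,interpolation=2))
```

```text
[ 0.5384 -0.3503  0.1526] [-0.3242 -0.615   0.5863  0.2151]
case -0.0790769163586914 0.16387167476377434 0.15259030289371991
95 0 top [591. 382. 400. 515.] scene [703. 233. 661. 445.]
95 0.102 top [622. 356. 412. 502.] scene [736. 114. 695. 334.]
102 0 top [591. 382. 400. 515.] scene [703. 233. 661. 446.]
102 0.102 top [633. 372. 423. 519.] scene [758. 120. 719. 341.]
109 0 top [590. 382. 400. 515.] scene [703. 233. 661. 446.]
109 0.102 top [644. 389. 435. 536.] scene [778. 128. 742. 350.]
```

View pics/t5.png

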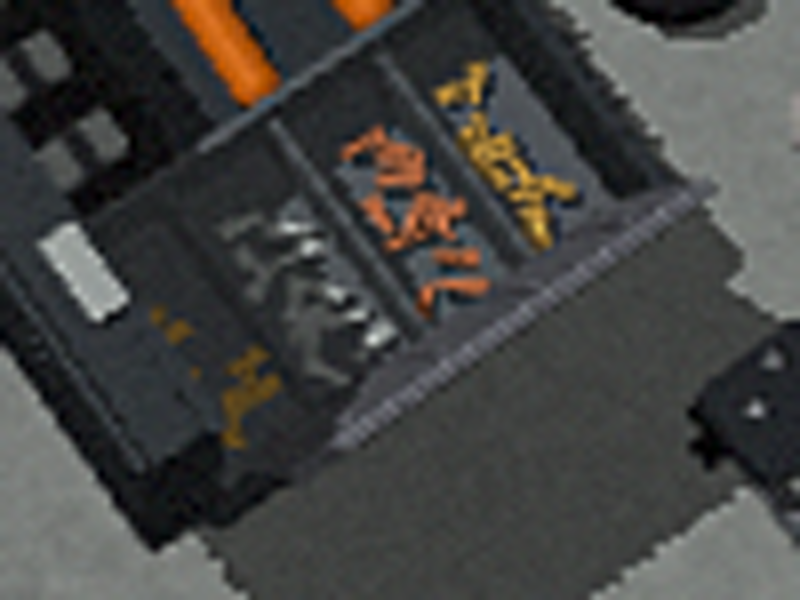

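The flap corner triangulates to case (-0.079, 0.164, 0.153), the same as before, so the fingertips must have skimmed over its edge. Before pushing lower, I'll check numerically whether it moved at all.

Run:
```python
from h import *
for n,a,b,(r0,r1,c0,c1) in(("scene","scene0","s4",(140,235,322,345)),("top","top0","t4",(190,235,295,352))):
    A=cv2.imread(f"pics/{a}.png").astype(np.float32)[r0:r1,c0:c1];B=cv2.imread(f"pics/{b}.png").astype(np.float32)[r0:r1,c0:c1]
    g=lambda i:cv2.cvtColor(i,cv2.COLOR_BGR2GRAY)
    print(n,np.abs(A-B).mean(),cv2.phaseCorrelate(g(A),g(B)))
```

```text
scene 5.1841345 ((0.0017918074449525534, 0.018263239065404946), 1.0049940177963839)
top 6.709292 ((-0.06678382082827028, 0.5909529086347938), 0.8483686009159794)
```

```bash
python3 -m jog '[[0,0.03,0.04,0,0,0,0],[0,0.02,0.04,0,0,0,0],[0,0.01,0.035,0,0,0,0],[0,0.01,0,0,0,0,0],[0,0,0,0,0,0,0]]'; python3 -c "from h import *;st()"
```

```text
time_s: 6.6
tool_pos: [0.4343, -0.3578, 0.1386]
tool_rot: [179.9, -0.2, 129.1]
force: [1.1, -0.2, 0.2]
grip_width: 0.0005
grasp_force: 0.0
t 6.6 case xyz [-0.0194  0.2495  0.1386] rot [179.9336  -0.2082 129.0826] F [ 1.1279 -0.1606  0.1663] w 0.0005
```

```bash
python3 -m jog '[[0,0.027,0.009,0,0,0,0],[0,0.027,0.009,0,0,0,0],[0,0.012,0,0,0,0,0],[0,0.012,0,0,0,0,0],[0,0.011,0,0,0,0,0]]'
python3 -c "from h import *;st();cv2.imwrite('pics/s5.png',env.read_camera('scene'));cv2.imwrite('pics/t6.png',env.read_camera('top'))"
python3 -m jog '[[0,0.0085,0.001,0,0,0,0],[0,0.0085,0.001,0,0,0,0],[0,0.008,0.003,0,0,0,0],[0,0.008,0.003,0,0,0,0],[0,0.007,0.005,0,0,0,0],[0,0.007,0.005,0,0,0,0]]'
python3 - <<'E'
from h import *
st();b=env.read_camera('scene');a=env.read_camera('top');cv2.imwrite('pics/s7.png',b);cv2.imwrite('pics/t7.png',a)
f=lambda i:cv2.resize(i,None,fx=4,fy=4,interpolation=2)
r=lambda n:cv2.imread(f'pics/{n}.png')[130:205,270:370]
q=lambda n:cv2.imread(f'pics/{n}.png')[165:240,260:360]
cv2.imwrite('pics/v7.png',np.vstack([np.hstack([f(r('s5')),f(r('s7'))]),np.hstack([f(q('t6')),f(q('t7'))])]))
E
```

```text
time_s: 7.02
tool_pos: [0.5033, -0.3064, 0.1237]
tool_rot: [-180.0, 0.2, 128.8]
force: [-0.8, -1.7, 0.6]
grip_width: 0.0004
grasp_force: 0.4
t 7.02 case xyz [-0.0228  0.1635  0.1237] rot [-179.9623    0.175   128.8063] F [-0.7881 -1.679   0.5503] w 0.0004
time_s: 7.62
tool_pos: [0.5396, -0.2751, 0.103]
tool_rot: [180.0, -0.0, 128.9]
force: [0.1, 0.6, -0.3]
grip_width: 0.0005
grasp_force: 0.4
t 7.62 case xyz [-0.0212  0.1157  0.103 ] rot [179.9993  -0.0081 128.8598] F [ 0.0875  0.5546 -0.2808] w 0.0005
```

View pics/v7.png

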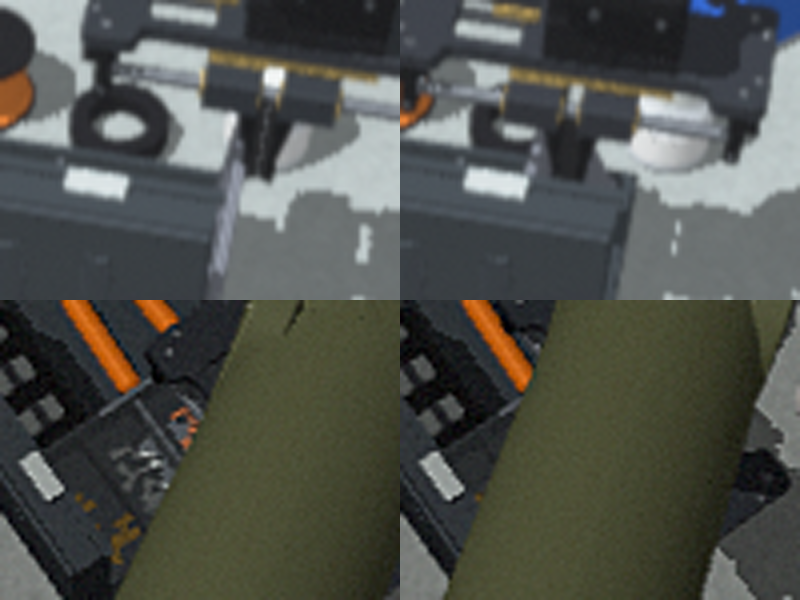

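The left panels show the flap near vertical against the finger. In the right panels it is tilted inwards, just left of the finger at (535,150), so the push works. I'll carry on down.

```bash
python3 -m jog '[[0,0.007,0.006,0,0,0,0],[0,0.006,0.007,0,0,0,0],[0,0.004,0.0075,0,0,0,0],[0,0.003,0.0075,0,0,0,0],[0,0.001,0.006,0,0,0,0],[0,0.001,0.005,0,0,0,0],[0,0,0.003,0,0,0,0],[0,0,0,0,0,0,0]]'
python3 -m jog '[[0,0,0.0015,0,0,0,0],[0,0,0,0,0,0,0]]'
python3 -c "from h import *;st()"
```

```text
time_s: 8.38
tool_pos: [0.5554, -0.2618, 0.0605]
tool_rot: [-180.0, -0.1, 128.8]
force: [-0.8, -0.1, 0.1]
grip_width: 0.0002
grasp_force: 0.0
time_s: 8.55
tool_pos: [0.556, -0.2622, 0.06]
tool_rot: [-180.0, 0.0, 128.8]
force: [0.0, -0.3, 0.3]
grip_width: 0.0004
grasp_force: 0.0
t 8.55 case xyz [-0.0215  0.0948  0.06  ] rot [-179.9863    0.0105  128.8247] F [ 0.0323 -0.3155  0.2553] w 0.0004
```

```bash
python3 -m jog '[[0,0,0.002,0,0,0,0],[0,0,0,0,0,0,0]]'
python3 -m jog '[[0,0,0.002,0,0,0,0],[0,0,0,0,0,0,0]]'
```

```text
time_s: 8.72
tool_pos: [0.5561, -0.2621, 0.0581]
tool_rot: [-180.0, 0.0, 128.8]
force: [-0.2, -0.3, 0.1]
grip_width: 0.0005
grasp_force: 0.1
time_s: 8.88
tool_pos: [0.5561, -0.262, 0.0559]
tool_rot: [-180.0, 0.0, 128.8]
force: [0.2, -0.1, 0.7]
grip_width: 0.0004
grasp_force: 0.1
```

```bash
python3 -m jog '[[0,0,0.002,0,0,0,0],[0,0,0,0,0,0,0]]'
python3 -c "
from h import *;st();b=env.read_camera('scene');cv2.imwrite('pics/s8.png',b)
# is the light panel standing beside/above the lid?
for n in('s4','s7','s8'):
    i=cv2.imread(f'pics/{n}.png').astype(int); print(n,[i[r,c].tolist() for r,c in((160,334),(175,330),(190,327),(205,324))])"
```

```text
time_s: 9.05
tool_pos: [0.556, -0.2619, 0.0537]
tool_rot: [-180.0, -0.0, 128.8]
force: [-0.3, 0.2, 0.8]
grip_width: 0.0007
grasp_force: 0.1
t 9.05 case xyz [-0.0213  0.0946  0.0537] rot [-179.9895   -0.0079  128.8479] F [-0.307   0.1532  0.8326] w 0.0007
s4 [[140, 129, 124], [118, 108, 104], [123, 113, 109], [86, 80, 76]]
s7 [[148, 139, 132], [186, 186, 176], [109, 109, 103], [108, 107, 102]]
s8 [[50, 45, 42], [157, 153, 145], [109, 108, 103], [110, 109, 104]]
```

```bash
for i in 1 2; do python3 -m jog '[[0,0,0.002,0,0,0,0],[0,0,0,0,0,0,0]]' | egrep 'pos|force:'; done
```

```text
tool_pos: [0.5561, -0.2618, 0.0517]
force: [0.7, 0.3, -0.0]
grasp_force: 0.1
tool_pos: [0.556, -0.2618, 0.0497]
force: [0.7, -0.1, 1.3]
grasp_force: 0.1
```

```bash
for i in 1; do python3 -m jog '[[0,0,0.002,0,0,0,0],[0,0,0,0,0,0,0]]' | egrep 'pos|force:'; done; for i in 1; do python3 -m jog '[[0,0,0.0015,0,0,0,0],[0,0,0,0,0,0,0]]' | egrep 'pos|force:'; done
```

```text
tool_pos: [0.556, -0.2618, 0.0477]
force: [-0.4, -0.1, 0.2]
grasp_force: 0.1
tool_pos: [0.556, -0.2619, 0.0462]
force: [0.8, -0.1, 0.5]
grasp_force: 0.1
```

There is no contact at 46 mm, so the tips may be shorter than the TCP suggests, or the flap may have slipped. I'll retreat and measure the flap angle with image code.

```bash
python3 -m jog '[[0,0,-0.02,0,0,0,0],[0,0,-0.03,0,0,0,0],[0,0,-0.04,0,0,0,0],[0,0,-0.04,0,0,0,0],[0,0,-0.04,0,0,0,0],[0,-0.03,-0.02,0,0,0,0],[0,-0.04,0,0,0,0,0],[0,-0.04,0,0,0,0,0],[0,-0.04,0,0,0,0,0],[0,-0.04,0,0,0,0,0],[0,-0.02,0,0,0,0,0],[0,0,0,0,0,0,0]]' | egrep 'time|pos'
cat > flap.py <<'E'
from h import *
import sys
p=np.load("p.npy"); ct,cs=env.get_calibration("top"),env.get_calibration("scene")
def samp(im,c,pts):
    q=proj(c,W(p,pts)).astype(np.float32); return cv2.remap(im,q[:,0].reshape(1,-1),q[:,1].reshape(1,-1),1)[0].astype(float)
def score(T,S,ph):
    # outer-face strip; top view when low, free-edge contrast in both
    g=lambda s,o:np.array([flp(ph,s,o,x) for x in np.linspace(-.07,.05,40)])
    a=np.concatenate([samp(T,ct,g(s,.002)) for s in(.03,.05,.07,.09)])
    return a.mean(0),a.std(0).mean(), np.abs(samp(T,ct,g(.098,.002))-samp(T,ct,g(.112,.002))).mean(), np.abs(samp(S,cs,g(.097,.002)[:15])-samp(S,cs,g(.110,.002)[:15])).mean()
if __name__=="__main__":
    T,S=(env.read_camera("top"),env.read_camera("scene")) if len(sys.argv)<2 else (cv2.imread(f"pics/t{sys.argv[1]}.png"),cv2.imread(f"pics/s{sys.argv[1]}.png"))
    if len(sys.argv)<2: cv2.imwrite("pics/t_last.png",T);cv2.imwrite("pics/s_last.png",S)
    for d in(0,5,10,15,20,30,45,60,75,90,102): print(d,*[np.round(v) for v in score(T,S,np.radians(d))])
E
echo before; python3 flap.py 4; echo now; python3 flap.py
```

```text
time_s: 10.77
tool_pos: [0.3866, -0.3987, 0.2363]
before
0 [54. 60. 66.] 27.0 42.0 6.0
5 [54. 59. 64.] 27.0 39.0 6.0
10 [54. 59. 64.] 28.0 35.0 8.0
15 [55. 59. 65.] 28.0 37.0 15.0
20 [56. 60. 66.] 28.0 44.0 49.0
30 [57. 62. 66.] 25.0 29.0 104.0
45 [61. 65. 68.] 26.0 11.0 64.0
60 [62. 69. 75.] 28.0 24.0 69.0
75 [63. 69. 75.] 28.0 21.0 11.0
90 [63. 64. 67.] 24.0 24.0 9.0
102 [87. 81. 79.] 13.0 10.0 43.0
now
0 [91. 86. 84.] 15.0 37.0 6.0
5 [92. 86. 85.] 15.0 43.0 6.0
10 [92. 86. 85.] 15.0 47.0 15.0
15 [92. 86. 85.] 14.0 45.0 23.0
20 [92. 86. 85.] 14.0 38.0 53.0
30 [93. 87. 86.] 13.0 55.0 87.0
45 [93. 87. 86.] 14.0 4.0 72.0
60 [92. 86. 85.] 16.0 5.0 69.0
75 [91. 85. 84.] 17.0 7.0 11.0
90 [87. 82. 80.] 19.0 6.0 9.0
102 [38. 35. 32.] 10.0 21.0 21.0
```

```bash
cat > edge.py <<'E'
from h import *
p=np.load("p.npy"); ct=env.get_calibration("top")
T=cv2.imread("pics/t_last.png")
ys=np.arange(-.06,.15,.004)
for x in(-.06,-.03,0.0,.03):
    q=proj(ct,W(p,np.array([[x,y,.058] for y in ys]))).astype(np.float32)
    g=cv2.remap(T,q[:,0].reshape(1,-1),q[:,1].reshape(1,-1),1)[0].astype(int)
    print(x,g.sum(1)//3)
print((ys*1000).astype(int))
for d in(0,5,10,15,20,25,30,40):
    out=[]
    for x in(-.06,0,.03):
        u=proj(ct,W(p,flp(np.radians(d),.102,.002,x)))[0]
        r=least_squares(lambda v:proj(ct,W(p,np.array([v[0],v[1],.058])))[0]-u,[x,.04]); out.append(r.x.round(4))
    print(d,*out)
E
python3 edge.py
```

```text
-0.06 [47 48 49 45 49 50 47 47 46 49 46 46 47 45 47 50 48 44 45 46 46 48 42 44
 43 69 80 98 94 92 92 95 93 94 93 95 94 92 94 92 94 91 92 93 94 93 95 93
 94 92 95 56 47]
-0.03 [75 64 50 40 34 50 48 49 50 48 46 47 51 48 49 49 50 44 47 48 49 47 46 48
 47 73 77 96 94 94 94 95 92 92 94 94 94 92 92 94 93 93 93 95 94 92 93 92
 93 95 92 58 45]
0.0 [ 44  46  61  64  80  96 108 105 102 105 108 107 109 109 110 111 112 110
 112 112 116 114 114 117 118  97  83  96  93  95  97  93  94  94  94  96
  94  92  94  94  93  94  94  95  93  95  91  94  94  91  90  53  48]
0.03 [ 40  34  28  43  40  31  34  39  24  22  24  24  26  24  25  23  27  29
  23  24  25  21  23  24  27  74  81  78  84 100 100  98  94  91  83  76
 100  93  81  86  87  60  49  64  61  72  86  56  51  65  58  38  26]
[-60 -55 -51 -47 -43 -39 -35 -31 -27 -23 -19 -15 -11  -7  -3   0   4   8
  12  16  20  24  28  32  36  40  44  48  52  56  60  64  68  72  76  80
  84  88  92  96 100 104 108 112 116 120 124 128 132 136 140 144 148]
0 [-0.06   0.041] [-0.     0.041] [0.03  0.041]
5 [-0.0621  0.0397] [-0.0016  0.0397] [0.0287 0.0397]
10 [-0.0643  0.0391] [-0.0032  0.0391] [0.0273 0.0391]
15 [-0.0664  0.0394] [-0.0048  0.0394] [0.026  0.0394]
20 [-0.0685  0.0405] [-0.0064  0.0405] [0.0246 0.0405]
25 [-0.0706  0.0424] [-0.008   0.0424] [0.0233 0.0424]
30 [-0.0726  0.0452] [-0.0095  0.0452] [0.022  0.0452]
40 [-0.0764  0.0532] [-0.0124  0.0532] [0.0196 0.0532]
```

```bash
cat > fe.py <<'E'
from h import *
import sys
p=np.load("p.npy"); c=env.get_calibration("top"); T=cv2.imread("pics/t_last.png")
xs=np.arange(-.110,-.055,.001)
for y in(.05,.06,.08,.1,.12,.135):
    q=proj(c,W(p,np.array([[x,y,.058] for x in xs]))).astype(np.float32)
    g=cv2.remap(T,q[:,0].reshape(1,-1),q[:,1].reshape(1,-1),1)[0].sum(1)/3
    print(y,"front edge x(mm)",round(1000*xs[np.argmax(g>72)]),g[::3].astype(int))
def app(d,s,x):
    u=proj(c,W(p,flp(np.radians(d),s,.002,x)))[0]
    return least_squares(lambda v:proj(c,W(p,np.array([v[0],v[1],.058])))[0]-u,[x,.04]).x
for d in(0,5,10,15,20): print(d,*[(app(d,s,-.08)*1000).round(1) for s in(.01,.05,.09)])
E
python3 fe.py
```

```text
0.05 front edge x(mm) -110 [123 124 117  46  29  44  39  24  24  94  97  94  95  94  94  97  96  96
  95]
0.06 front edge x(mm) -110 [120 126  98  74  45  47  46  29  26  86  95  92  91  92  92  92  92  92
  94]
0.08 front edge x(mm) -110 [128 130  78  57  47  42  39  24  17  58  96  93  94  93  92  94  96  95
  93]
0.1 front edge x(mm) -110 [126 127 132  90  37  42  41  28  23  31  93  94  91  91  94  93  93  94
  94]
0.12 front edge x(mm) -110 [126 126 126  76  53  49  42  24  23  27  79  95  92  92  94  92  91  94
  94]
0.135 front edge x(mm) -110 [119 124 104  72  51  43  42  30  25  20  72  96  92  93  92  94  94  94
  96]
0 [-80. 133.] [-80.  93.] [-80.  53.]
5 [-80.2 133.1] [-81.1  92.7] [-82.   51.9]
10 [-80.4 133.3] [-82.2  92.7] [-84.1  51.6]
15 [-80.6 133.6] [-83.3  93.2] [-86.1  51.9]
20 [-80.8 133.9] [-84.4  94. ] [-88.1  53. ]
```

The front edge of the panel puts the flap at about 9°. Both passes fit if the actual tips are about 20 mm above the reported TCP. I'll go back in and press further down.

```bash
python3 -m jog '[[0,0.04,0,0,0,0,0],[0,0.04,0,0,0,0,0],[0,0.04,0,0,0,0,0],[0,0.04,0,0,0,0,0],[0,0.04,0,0,0,0,0],[0,0.035,0.03,0,0,0,0],[0,0,0.04,0,0,0,0],[0,0,0.04,0,0,0,0],[0,0,0.03,0,0,0,0],[0,0,0.02,0,0,0,0],[0,0,0.01,0,0,0,0],[0,0,0.008,0,0,0,0]]'|egrep 'time|pos|force:'
for i in 1; do python3 -m jog '[[0,0,0.006,0,0,0,0],[0,0,0.006,0,0,0,0],[0,0,0,0,0,0,0]]'|egrep 'time|pos|force:';done; python3 -c "from h import *;st()"
```

```text
time_s: 11.87
tool_pos: [0.5734, -0.2461, 0.0602]
force: [1.0, -1.2, 0.2]
grasp_force: 0.0
time_s: 12.12
tool_pos: [0.5734, -0.2482, 0.0495]
force: [-0.4, 0.0, -0.1]
grasp_force: 0.0
t 12.12 case xyz [-0.0215  0.0725  0.0495] rot [179.9813   0.0267 128.8643] F [-0.423   0.0155 -0.0617] w 0.0007
```

```bash
for i in 1; do python3 -m jog '[[0,0,0.003,0,0,0,0],[0,0,0.003,0,0,0,0],[0,0,0.002,0,0,0,0],[0,0,0,0,0,0,0]]'|egrep 'pos|force:';done;  python3 -m jog '[[0,0,0.0015,0,0,0,0],[0,0,0,0,0,0,0]]'|egrep 'pos|force:'; python3 -m jog '[[0,0,0.0015,0,0,0,0],[0,0,0,0,0,0,0]]'|egrep 'pos|force:'
```

```text
tool_pos: [0.573, -0.2485, 0.0414]
force: [0.6, -0.1, 1.3]
grasp_force: 0.1
tool_pos: [0.573, -0.2484, 0.0398]
force: [0.2, -0.3, -0.4]
grasp_force: 0.1
tool_pos: [0.5729, -0.2483, 0.0382]
force: [-0.7, 1.1, 0.9]
grasp_force: 0.1
```

```bash
for i in 1 ; do python3 -m jog '[[0,0,0.0015,0,0,0,0],[0,0,0,0,0,0,0]]'|egrep 'pos|force:'; done;  python3 -m jog '[[0,0,0.001,0,0,0,0],[0,0,0,0,0,0,0]]'|egrep 'pos|force:'; python3 -m jog '[[0,0,0.001,0,0,0,0],[0,0,0,0,0,0,0]]'|egrep 'pos|force:'
```

```text
tool_pos: [0.5729, -0.2483, 0.0366]
force: [1.0, 0.4, 0.0]
grasp_force: 0.1
tool_pos: [0.5729, -0.2483, 0.0357]
force: [0.3, 0.1, 0.9]
grasp_force: 0.0
tool_pos: [0.573, -0.2484, 0.0354]
force: [-1.2, 0.1, 4.0]
grasp_force: 1.7
```

```bash
python3 -m jog '[[0,0,0.001,0,0,0,0],[0,0,0,0,0,0,0]]'|egrep 'pos|force:'; python3 -m jog '[[0,0,-0.02,0,0,0,0],[0,0,-0.03,0,0,0,0],[0,0,-0.04,0,0,0,0],[0,0,-0.04,0,0,0,0],[0,0,-0.04,0,0,0,0],[0,-0.03,-0.03,0,0,0,0],[0,-0.04,0,0,0,0,0],[0,-0.04,0,0,0,0,0],[0,-0.04,0,0,0,0,0],[0,-0.04,0,0,0,0,0],[0,-0.04,0,0,0,0,0],[0,0,0,0,0,0,0]]' | egrep 'time|pos'
python3 -c "
from h import *
T,S=env.read_camera('top'),env.read_camera('scene');cv2.imwrite('pics/t_last.png',T);cv2.imwrite('pics/s_last.png',S)"
python3 fe.py; python3 -c "from h import *;st();print(env.get_obs()['qpos'])"
```

```text
tool_pos: [0.573, -0.2484, 0.0352]
force: [-3.4, 1.4, 8.2]
grasp_force: 4.4
time_s: 14.45
tool_pos: [0.3855, -0.4, 0.2329]
0.05 front edge x(mm) -110 [123 125 118  51  31  45  39  24  15  23  77 100 100  99  98 101 103 102
 100]
0.06 front edge x(mm) -110 [119 126  99  75  44  46  40  26  23  18  68 106  99  96  97 100  98  98
  98]
0.08 front edge x(mm) -110 [129 129  80  59  42  47  37  27  25  19  79 105 100  97  97  96  99  99
  98]
0.1 front edge x(mm) -110 [125 127 133  92  38  43  37  25  25  20  64 104  99  98  99  98  98  98
  96]
0.12 front edge x(mm) -110 [125 125 122  75  53  50  41  22  26  15  80 102  99  98  98 101  98  99
  99]
0.135 front edge x(mm) -110 [119 124 104  73  55  47  43  27  24  22  86 110  98  97  98  99  99 100
  99]
0 [-80. 133.] [-80.  93.] [-80.  53.]
5 [-80.2 133.1] [-81.1  92.7] [-82.   51.9]
10 [-80.4 133.3] [-82.2  92.7] [-84.1  51.6]
15 [-80.6 133.6] [-83.3  93.2] [-86.1  51.9]
20 [-80.8 133.9] [-84.4  94. ] [-88.1  53. ]
t 14.55 case xyz [-0.0212  0.305   0.2331] rot [-179.9687   -0.0053  128.5494] F [-0.5361  1.1981  0.8873] w 0.0006
[ 69.6012   7.9039 -29.924   92.9503   4.0216  80.2238  77.7777]
```

The front edge of the panel is now straight at x ≈ -80.8 mm, so the flap is flat, and the case hasn't moved. Now over the lid to its outer side.

```bash
python3 -m jog '[[0,0,-0.026,0,0,0,0],[0,0,-0.026,0,0,0,0],[0.0207,0.0339,0,0,0,0,0],[0.0207,0.0339,0,0,0,0,0],[0.0207,0.0339,0,0,0,0,0],[0.0207,0.0339,0,0,0,0,0],[0.0207,0.0339,0,0,0,0,0],[0.0207,0.0339,0,0,0,0,0],[0.0207,0.0339,0,0,0,0,0],[0.0207,0.0339,0,0,0,0,0],[0.0207,0.0339,0,0,0,0,0],[0,0,0,0,0,0,0]]'; python3 -c "from h import *;st();print(env.get_obs()['qpos'])"
```

```text
time_s: 15.55
tool_pos: [0.517, -0.0432, 0.286]
tool_rot: [179.7, -0.1, 129.8]
force: [0.1, 1.7, 0.7]
grip_width: 0.0006
grasp_force: 0.0
t 15.55 case xyz [ 0.1733 -0.0125  0.286 ] rot [179.7028  -0.119  129.8059] F [0.1106 1.7197 0.7126] w 0.0006
[ 49.5241   3.086  -48.8472  92.2607   2.0457  85.5615  40.371 ]
```

```bash
python3 -m jog '[[0,0,0.03,0,0,0,0],[0,0,0.03,0,0,0,0],[0,0,0.016,0,0,0,0],[0,0,0,0,0,0,0],[-0.012,0,0,0,0,0,0],[-0.012,0,0,0,0,0,0],[-0.01,0,0,0,0,0,0],[0,0,0,0,0,0,0]]'; python3 -c "from h import *;st()"
```

```text
time_s: 16.22
tool_pos: [0.5385, -0.0843, 0.2105]
tool_rot: [179.9, 0.0, 128.7]
force: [0.5, 0.5, 1.0]
grip_width: 0.0006
grasp_force: 0.0
t 16.22 case xyz [ 0.1278 -0.0034  0.2105] rot [179.8604   0.0436 128.7009] F [0.4506 0.5002 0.9557] w 0.0006
```

```bash
python3 -m jog '[[-0.01,0,0,0,0,0,0],[-0.01,0,0,0,0,0,0],[-0.01,0,0,0,0,0,0],[-0.01,0,0,0,0,0,0]]'; python3 -c "
from h import *;st()
p=np.load('p.npy');c=env.get_calibration('scene');S0=cv2.imread('pics/s_last.png');S=env.read_camera('scene');cv2.imwrite('pics/s_l.png',S)
# lid angle: edge contrast along free-edge outer corner line, right half
for d in range(60,97,3):
    th=np.radians(d);f=lambda s:np.array([lidp(th,s,.028,y) for y in np.r_[np.linspace(-.14,-.10,20),np.linspace(.11,.145,15)]])
    def g(s): q=proj(c,W(p,f(s))).astype(np.float32);return cv2.remap(S,q[:,0].reshape(1,-1),q[:,1].reshape(1,-1),1)[0].astype(float)
    print(d,[round(g(s).mean()) for s in(.18,.186,.19,.194,.2)],round(g(.1).mean()))"
```

```text
time_s: 16.55
tool_pos: [0.5625, -0.1133, 0.2098]
tool_rot: [179.9, 0.0, 128.9]
force: [-0.6, 4.3, 1.0]
grip_width: 0.0002
grasp_force: 1.9
t 16.55 case xyz [ 0.0902 -0.0038  0.2098] rot [179.923    0.0018 128.8831] F [-0.6285  4.2694  1.0215] w 0.0002
60 [122, 149, 149, 142, 121] 72
63 [80, 129, 140, 142, 130] 73
66 [72, 78, 113, 128, 134] 72
69 [63, 69, 70, 90, 119] 72
72 [76, 63, 66, 67, 86] 72
75 [65, 74, 71, 62, 66] 72
78 [64, 65, 65, 74, 64] 72
81 [66, 65, 66, 66, 67] 73
84 [72, 74, 74, 74, 75] 73
87 [80, 81, 81, 83, 85] 75
90 [93, 92, 91, 91, 92] 78
93 [103, 105, 104, 105, 104] 83
96 [111, 113, 115, 116, 117] 87
```

Force shows the lid moving with about 4 N. I'll continue the arc.

```bash
python3 -m jog '[[-0.0115,0,0.0015,0,0,0,0],[-0.0115,0,0.002,0,0,0,0],[-0.0115,0,0.0027,0,0,0,0],[-0.0115,0,0.0035,0,0,0,0]]'|egrep 'pos|force'
python3 -m jog '[[-0.0105,0,0.0045,0,0,0,0],[-0.010,0,0.005,0,0,0,0],[-0.010,0,0.0055,0,0,0,0],[-0.0095,0,0.006,0,0,0,0]]'|egrep 'pos|force'
python3 -c "from h import *;st()"
```

```text
tool_pos: [0.591, -0.1498, 0.1991]
force: [-1.0, 3.5, -0.1]
grasp_force: 1.5
tool_pos: [0.616, -0.1812, 0.1778]
force: [-0.4, 2.5, 0.7]
grasp_force: 1.3
t 17.27 case xyz [ 0.0037 -0.0027  0.1778] rot [-179.9867   -0.0055  128.8454] F [-0.411   2.4714  0.6999] w 0.0002
```

```bash
python3 -m jog '[[-0.009,0,0.007,0,0,0,0],[-0.0085,0,0.0075,0,0,0,0],[-0.008,0,0.008,0,0,0,0],[-0.0075,0,0.0083,0,0,0,0]]'|egrep 'pos|force'
python3 -m jog '[[-0.007,0,0.009,0,0,0,0],[-0.006,0,0.0095,0,0,0,0],[-0.006,0,0.0095,0,0,0,0],[-0.005,0,0.010,0,0,0,0]]'|egrep 'pos|force'
python3 -m jog '[[-0.004,0,0.0095,0,0,0,0],[-0.004,0,0.0095,0,0,0,0],[-0.002,0,0.006,0,0,0,0],[0,0,0,0,0,0,0]]'|egrep 'pos|force'
python3 -c "from h import *;st()"
```

```text
tool_pos: [0.6366, -0.207, 0.147]
force: [-0.2, 2.4, 1.0]
grasp_force: 1.1
tool_pos: [0.6514, -0.2257, 0.1089]
force: [-0.2, 1.6, 1.5]
grasp_force: 0.9
tool_pos: [0.6565, -0.2335, 0.0827]
force: [-0.7, 0.3, 0.2]
grasp_force: 0.0
t 18.27 case xyz [-0.0624 -0.0014  0.0827] rot [-179.8913   -0.0839  128.808 ] F [-0.6582  0.2797  0.1596] w 0.0003
```

```bash
python3 -m jog '[[-0.001,0,0.004,0,0,0,0],[-0.001,0,0.004,0,0,0,0],[0,0,0.003,0,0,0,0],[0,0,0,0,0,0,0]]'|egrep 'pos|force'
for i in 1; do python3 -m jog '[[0,0,0.002,0,0,0,0],[0,0,0,0,0,0,0]]'|egrep 'pos|force'; done
python3 -m jog '[[0,0,0.0015,0,0,0,0],[0,0,0,0,0,0,0]]'|egrep 'pos|force'
```

```text
tool_pos: [0.6587, -0.2347, 0.0736]
force: [0.0, -0.5, 0.9]
grasp_force: 0.0
tool_pos: [0.6588, -0.2344, 0.072]
force: [-0.8, -1.6, 0.8]
grasp_force: 0.2
tool_pos: [0.6589, -0.2343, 0.0705]
force: [0.3, -1.6, 1.6]
grasp_force: 0.6
```

```bash
for i in 1; do python3 -m jog '[[0,0,0.0015,0,0,0,0],[0,0,0,0,0,0,0]]'|egrep 'pos|force'; done
python3 -m jog '[[0,0,0.0015,0,0,0,0],[0,0,0,0,0,0,0]]'|egrep 'pos|force'; python3 -m jog '[[0,0,0.001,0,0,0,0],[0,0,0,0,0,0,0]]'|egrep 'pos|force'
```

```text
tool_pos: [0.6588, -0.2342, 0.0688]
force: [-0.3, -0.7, 1.7]
grasp_force: 0.7
tool_pos: [0.6587, -0.2341, 0.0672]
force: [1.2, -0.5, 1.2]
grasp_force: 0.6
tool_pos: [0.6588, -0.2342, 0.0664]
force: [0.7, -0.8, 1.8]
grasp_force: 1.0
```

```bash
python3 -m jog '[[0,0,0.001,0,0,0,0],[0,0,0,0,0,0,0]]'|egrep 'pos|force'; python3 -m jog '[[0,0,0.001,0,0,0,0],[0,0,0,0,0,0,0]]'|egrep 'pos|force'
```

```text
tool_pos: [0.6588, -0.2342, 0.0664]
force: [-1.8, -0.9, 6.9]
grasp_force: 3.1
tool_pos: [0.6588, -0.2341, 0.0663]
force: [-3.7, -0.4, 10.5]
grasp_force: 5.1
```

The lid is firmly on the rim: 10 N with no further travel. I'll retreat straight up and verify.

```bash
python3 -m jog '[[0,0,0,0,0,0,0],[0,0,0,0,0,0,0],[0,0,-0.01,0,0,0,0],[0,0,-0.03,0,0,0,0],[0,0,-0.04,0,0,0,0],[0,0,-0.04,0,0,0,0],[0.03,0,-0.025,0,0,0,0],[0.04,0,0,0,0,0,0],[0.04,0,0,0,0,0,0],[0.04,0,0,0,0,0,0],[0.03,0,0,0,0,0,0],[0,0,0,0,0,0,0]]'
python3 - <<'E'
from h import *
st();p=np.load('p.npy');c=env.get_calibration('scene');S=env.read_camera('scene');T=env.read_camera('top')
cv2.imwrite('pics/s_end.png',S);cv2.imwrite('pics/t_end.png',T)
# front outer edge of the lid: brightness step (dark lid -> bench), in both views
for n,I,c in(("scene",S,env.get_calibration('scene')),("top",T,env.get_calibration('top'))):
    for y in(-.12,-.05,.05,.12):
        s=np.arange(.16,.225,.004); q=proj(c,W(p,np.array([lidp(0,k,.028,y) for k in s]))).astype(np.float32)
        print(n,y,cv2.remap(I,q[:,0].reshape(1,-1),q[:,1].reshape(1,-1),1)[0].mean(1).astype(int))
    for d in(0,2,5): print(n,d,proj(c,W(p,lidp(np.radians(d),.19,.028,-.15)))[0].round(1))
A=cv2.imread('pics/top0.png')
for r in((118,150,315,345),(155,180,332,358),(172,203,360,390)):
    g=lambda i:cv2.cvtColor(i[r[0]-6:r[1]+6,r[2]-6:r[3]+6],6).astype(np.float32)
    print(np.abs(g(A)-g(T)).mean(),cv2.phaseCorrelate(g(A),g(T)))
E
```

```text
time_s: 20.77
tool_pos: [0.5424, -0.0866, 0.2097]
tool_rot: [-179.9, -0.1, 129.3]
force: [1.4, 0.6, -0.1]
grip_width: 0.0004
grasp_force: 0.0
t 20.77 case xyz [ 0.1236 -0.005   0.2097] rot [-179.8819   -0.0981  129.3379] F [ 1.4175  0.6461 -0.0966] w 0.0004
scene -0.12 [ 70  70  84 105 103  86  62  53  50  47  39  33  33  34  34  33  32]
scene -0.05 [70 70 69 73 90 90 67 52 53 56 45 35 37 37 32 29 30]
scene 0.05 [ 82  83  82  83  82  83  80  68  50  46  47  52  81 149 182 189 190]
scene 0.12 [ 84  83  84  83  83  84  91 137 186 197 198 198 199 199 198 196 197]
scene 0 [210.4 145.7]
scene 2 [209.9 144.1]
scene 5 [209.1 141.7]
top -0.12 [ 54  52  53  53  53  53  50  70 144 138 134 135 136 132 139 135 135]
top -0.05 [ 54  51  53  54  50  51  53  49  64 136 136 135 134 131 131 135 136]
top 0.05 [ 54  56  56  51  51  52  51  51  66 128 130 131 135 132 136 138 134]
top 0.12 [ 54  52  52  50  49  54  51  53  65  94 134 135 135 133 133 137 142]
top 0 [280.5 111. ]
top 2 [280.2 110.1]
top 5 [279.5 108.9]
15.107142 ((0.657061650296594, 0.4709095061688764), 0.897489298950007)
16.324324 ((0.1202659644730879, -0.20202548716390467), 0.8583455181121826)
18.944075 ((0.5753525152743393, 0.4740662014704995), 1.002534452367712)
```

The lid edge falls where a shut lid should in both views, the bystanders haven't moved, and the arm is clear. Handing in.

```bash
python3 -c "from cell import env;print(env.sign_off())"
```

```text
the job is handed in; nothing more can be done
None
```

The job is handed in after about 21 s on the robot clock: the bin cover is down flat and the case lid is shut on the rim, with the case, spool, jar and tape showing no noticeable movement in the images; the first push at the cover missed and had to be repeated, and the pliers can't be checked under the shut lid.

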